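# Close the adjustable wrench on the stand's nut and tighten it

### The arm

A 6-joint arm with a two-finger parallel gripper is mounted at the origin on the work surface; the furniture and walls round the work are solid. World frame = base frame: x ahead of the robot, y to its left, z up, the work surface at z = 0. Lengths are in m, angles in degrees, forces in N, time in s.
With the tool pointing down it reaches from about 0.35 to 0.875 m from the base axis. Payload 4.2 kg.
Tool frame: the origin (TCP) lies at the centre of the arm's flange, where the gripper is bolted on; the fingertips stand 182 mm ahead of it and the grasp point (between the pads) lies 164 mm ahead of it (r.nose_length is the distance from the TCP to the fingertips, in m); z points along the fingers, y is the line along which they close (so a half turn about z gives the same grasp; the last joint's range is limited). The gripper opens to 87 mm and grips with 3 to 60 N. Pads are 19 mm wide; open, the fingers measure 117 mm over their backs; the gripper's body (75 mm by 190 mm) begins 51 mm behind the grasp point.
Start: joints at [84.947, 22.042, 0.453, 0, -68.411, -14.817], TCP at [0.212, 0.588, 0.405] pointing down, gripper open.
Joint ranges: [-179.83, 179.83], [-69.29, 118.12], [-61.27, 80.66], [-181.25, 117.63], [-171.15, -9.14], [-177.46, 177.46]. Speed limits (degrees/s): [159.86, 159.86, 180, 180, 180, 180].

### API

Orientations are given as a 3x3 rotation matrix whose columns are the frame's x, y, z axes.
In Python, from station import r, vision gives the robot as it stands. The module is installed in compiled form; this text tells all that it offers.
- The arm moves only by the shell command python3 -m creep 'ROWS'. ROWS is JSON, a list of rows, each a list of 7 numbers: the opening, from -1 (shut) to 1 (fully open), then the shift along the tool's x, y, z in mm, then the turn, a rotation vector about the tool's x, y, z in degrees. A call has 1 to 8 rows; each row is the pose to reach, as a shift and turn from the pose commanded when the call began, along the tool's axes at that moment; what a row does not reach only later rows make up. A row lasts 1/12 s, in which the tool goes at most 41.7 mm and 7.16 degrees, less where a joint would pass 70% of its speed; a pose out of reach is approached as far as the arm can. A call with a gripper value outside its range is refused whole. The fingers move at their own pace and stop on an object; the grip force is fixed at half the most. Time passes only in rows, so rows that repeat a pose let the fingers close. It gives the time, the measured TCP pose, the force, the opening and the grip force at its end, in the units of the state.
- r.sense(): the state, without advancing time (a new reading comes with each control period).
- vision.capture(name): name is "scene" or "side" or "wrist"; returns (picture, depth): 400x640x3 uint8, red, green, blue; 400x640 float32, m along the optical axis (not along the pixel's ray), 0 where there is no reading.
- vision.camera_model(name): a dict with "vertical_fov" (degrees; the focal length in pixels is half the picture's height over the tangent of half this angle, whatever the lens; pixels are square), "cx", "cy" (the principal point, pixels), "extrinsics" (4x4, takes a point from camera to world coordinates); the wrist camera has in their place "mount" (4x4, takes a point from camera to tool coordinates, whose origin is the TCP and whose axes are the flange's). Camera axes: x right, y down, z forward; pixel columns grow to the right and rows downward; lengths in m; the calibration is good to about 2 mm. A picture is of the moment at which its call begins: read the wrist's pose just before it. camera_model takes no time and is no camera call.
- r.finish_job(): hands the job in; it is judged then, once.
Trained networks look in the newest picture that a camera, given by its name, has taken for a name from the list of things; names that differ only in an ending like _2 or _b are one class to them, and where a whole thing is asked for, a point or a joint stands for the part that bears it (a point fixed in the world has none). Each returns a list of dicts, best first, with "conf" (0 to 1); they miss things now and then, are a little off and sometimes report something else, mostly with a low value. They report only what shows in the picture. A call takes as long as a camera call.
- vision.find_in(camera, thing): "uv" ([column, row] in pixels, amid what is visible of it).
- vision.cut_out(camera, thing): "region" (400x640 bool, what is visible of it) and "uv" ([column, row] in pixels, amid what is visible of it).
The state is a dict: "time_s": time; "joints": joint angles; "joint_velocities": joint speeds; "effort": joint torques, N m; "tcp_pos": TCP position; "ee_rot": TCP orientation; "wrist_force": force on the tool from outside, world axes, zero at the start; "moment": the same for the moment, N m; "gripper_width": opening from 0.0 (shut) to 1.0 (fully open); "gripper_force": force on a finger pad.
Only numpy, scipy, OpenCV 4.12 (cv2) and the standard library are available. Lean on these libraries where they do the work, as an engineer would, in place of code of your own. Each camera call takes 0.05 s, during which the arm holds its last target. There are 200 camera calls.

### The job

The adjustable wrench already lies round the big hexagon nut of the stand base, but its jaws are open too wide. Roll the wrench's knurled thumb wheel until the moving jaw closes snugly on the nut, and only then push the wrench handle round to tighten the nut clockwise (seen from above) by about an eighth of a turn. Leave the wrench lying closed on the nut, and do not disturb the box, the tape roll or the eraser round it.

Things in the scene. Friction and masses are not known exactly. Their poses are not given: they have to be found in the camera images.
- wrench: Loose steel adjustable wrench, 200 mm long, 0.35 kg, flat on the stand base, nut in its mouth. Origin: on its underside, mid-mouth when wide open, at the start within 4 mm of the nut's axis. x points out of the mouth, away from the handle; z up. Head: x -76 to 14, y -38 to 38 mm, 24 mm high. Fixed jaw's face at y = -22 mm, at the start near the nut; moving jaw's face at +23 mm when wide open.
- wheel_top (a point): Top of the knurled thumb wheel (worm) in the head, at (-46, 0, 29) mm in the wrench's frame, 39 mm above the bench and 5 mm proud of the head. A closed fingertip pressed on it with 5 to 10 N and drawn along the wrench's +x (from handle towards nut) rolls it and closes the jaw by about 1.5 mm per 10 mm of travel, so several strokes are needed; drawn the other way it opens the jaw.
- wheel_axle (a point): Centre of the thumb wheel, in the wrench's frame at (-46, 0, 16) mm. The wheel is a hard roller 26 mm in diameter and 24 mm long, its axis level along the wrench's y, in a window of the head; it turns at about 2 N at its rim, one rad of it moves the jaw 2 mm, and it stays where it is left. Once the jaw is snug it turns no further and resists the fingertip.
- handle (a point): Point in the handle, half-way up it, at (-135, 0, 12) mm in the wrench's frame, so 22 mm above the bench. The handle lies along the wrench's x from -90 to -170 mm, 23 mm wide in y, 12 mm thick, underside 16 mm above the bench, with a round end 27 mm wide; beyond the stand base's 104 mm radius it overhangs the bench. Pushed here towards the wrench's +y it turns clockwise.
- nut_top (a point): Centre of the top face of the steel hexagon nut, 36 mm across flats and 27 mm high, standing on the 10 mm thick round stand base (208 mm diameter, screwed to the bench); the nut turns about the vertical through this point. A threaded stud of 21 mm diameter rises 10 mm above this face.
- jaw (a joint): Moving jaw's slide in m: 0 = mouth 45 mm wide, growing as the jaw closes; the mouth is 45 mm minus this value, so it is snug on the 36 mm nut at 0.009. At the start between 0 and 0.0015, when the wrench would spin freely round the nut.
- nut (a joint): Turning angle of the nut in rad, 0 at the start, growing clockwise seen from above (tightening). It turns stiffly, at about 0.15 N m, and stays where it is left. An eighth of a turn is 0.785.
- card_box: Loose small white card box with a lid, 60 x 60 x 30 mm, beyond the stand base; origin under its centre. Leave alone.
- tape: Loose roll of tape lying flat, 72 mm in diameter, 19 mm high, left of the stand base; origin under its centre. Leave alone.
- eraser_block: Loose eraser, 23 x 58 x 13 mm, beyond the stand base, between the card box and the tape roll; origin under its centre. Leave alone.

How it is judged:
By the outcome, as a careful person would: the job done as asked, in the order asked, and still so for the second after the job is handed in, with the robot touching nothing.
It also fails if it takes over 54 s, if anything falls off the work surface, if the arm or the gripper's body presses on something with over 40 N, if the wrist force passes 120 N, or if a joint passes its speed limit or range.

## Working session

There is one attempt and no reset: what is moved stays moved. The work goes in short steps, Python scripts to look and compute and a shell command to move; the robot and the scene stay as the last step left them, time stands still between calls to the robot, and variables do not carry over. Pictures are saved under pics/ and viewed, at most 10 in all, crops included, and the job is handed in when it is done.

```bash
mkdir -p pics; cat > h.py <<'E'
import numpy as np, cv2
from station import r, vision
def cam(name):
    s=r.sense(); m=vision.camera_model(name)
    img,d=vision.capture(name)
    if name=="wrist":
        T=np.eye(4);T[:3,:3]=s["ee_rot"];T[:3,3]=s["tcp_pos"];E=T@np.array(m["mount"])
    else: E=np.array(m["extrinsics"])
    f=200/np.tan(np.radians(m["vertical_fov"])/2)
    return img,d,E,f,m["cx"],m["cy"]
def world(c,u,v,z=None):
    img,d,E,f,cx,cy=c
    ray=np.array([(u-cx)/f,(v-cy)/f,1])
    if z is None: k=d[int(v),int(u)]
    else: k=(z-E[2,3])/(E[:3,:3]@ray)[2]
    return E[:3,:3]@(ray*k)+E[:3,3]
def cloud(c):
    img,d,E,f,cx,cy=c
    v,u=np.mgrid[:400,:640]
    P=np.stack([(u-cx)/f*d,(v-cy)/f*d,d],-1)
    return P@E[:3,:3].T+E[:3,3]
def save(c,n): cv2.imwrite("pics/"+n+".png",c[0][:,:,::-1])
def tool(p):
    "world point -> tool mm"
    s=r.sense(); return np.array(s["ee_rot"]).T@(np.array(p)-s["tcp_pos"])*1000
E
python3 - <<'E'
from h import *
np.set_printoptions(precision=4,suppress=True)
s=r.sense();print(s["time_s"],s["ee_rot"],r.nose_length,s["gripper_width"])
a=cam("wrist");save(a,"w0")
for t in["wrench","wheel_top","nut_top","handle","card_box","tape","eraser_block"]:
    for q in vision.find_in("wrist",t)[:2]: print("w",t,q["conf"],q["uv"],world(a,*q["uv"]))
b=cam("scene");save(b,"s0")
for t in["wheel_top","nut_top","handle"]:
    for q in vision.find_in("scene",t)[:2]: print("s",t,q["conf"],q["uv"],world(b,*q["uv"]))
cv2.imwrite("pics/both.png",cv2.resize(np.vstack([a[0],b[0]])[:,:,::-1],(480,600)))
E
```

```text
0.0 [[ 0.9404 -0.3401 -0.0007]
 [-0.3401 -0.9404 -0.0021]
 [ 0.0001  0.0022 -1.    ]] 0.1822 0.9990589357699078
s wheel_top 0.94 [315.1, 245.2] [0.4577 0.259  0.033 ]
s nut_top 0.88 [335.6, 221.6] [0.5168 0.278  0.0379]
s nut_top 0.42 [316.0, 244.1] [0.4604 0.26   0.033 ]
s handle 0.9 [315.1, 245.3] [0.4576 0.2589 0.0329]
```

View pics/both.png

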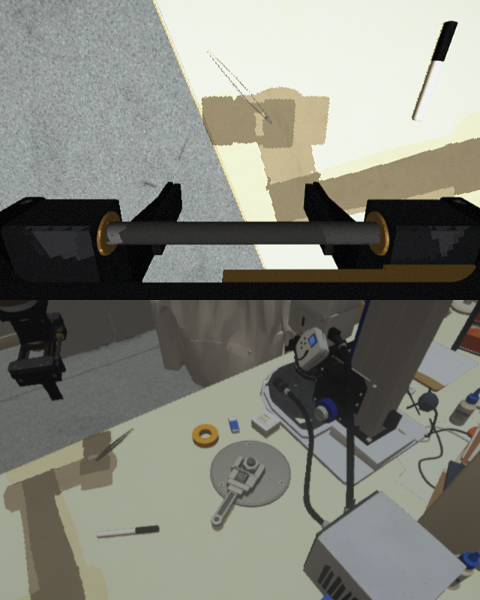

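The first picture shows the wrist view empty of the wrench. The scene view shows the wrench on its disc (around 240,475 in the composite), with tall equipment to the right of it.

```bash
python3 - <<'E'
from h import *
np.set_printoptions(precision=4,suppress=True)
b=cam("scene")
for t in["wrench","card_box","tape","eraser_block"]:
    q=vision.cut_out("scene",t)[0]; P=cloud(b)[q["region"]]; P=P[P[:,2]>-.01]
    print(t,q["conf"],q["uv"],np.median(P,0),P.min(0),P.max(0))
c=cam("side")
for t in["wrench","wheel_top","nut_top","card_box","tape"]:
    for q in vision.find_in("side",t)[:1]: print("side",t,q["conf"],q["uv"],world(c,*q["uv"]))
P=np.vstack([cloud(b)[b[1]>0],cloud(c)[c[1]>0]])
# max height map, 4cm cells, cm
for x in np.arange(.9,.1,-.04):
    row=[]
    for y in np.arange(.64,-.1,-.04):
        m=(abs(P[:,0]-x)<.02)&(abs(P[:,1]-y)<.02)&(P[:,2]<1)
        row.append("%3d"%round(np.percentile(P[m,2],98)*100) if m.sum()>3 else "  .")
    print("%.2f"%x," ".join(row))
o=np.zeros((600,800,3),np.uint8)
o[:300,:]=cv2.resize(b[0][180:360,150:630],(800,300));o[300:,:480]=cv2.resize(c[0],(480,300))
cv2.imwrite("pics/c1.png",o[:,:,::-1])
E
```

```text
wrench 0.87 [314.9, 244.0] [0.464  0.2487 0.0301] [ 0.1996 -0.1073 -0.0041] [0.5613 0.3247 0.6996]
card_box 0.69 [352.0, 164.1] [0.6447 0.3845 0.0281] [ 0.1996 -0.1073 -0.0027] [0.6941 0.4495 0.6996]
tape 0.82 [274.1, 179.0] [0.4834 0.446  0.0172] [ 0.1996 -0.1073 -0.0026] [0.5212 0.4862 0.6996]
eraser_block 0.53 [311.8, 165.2] [0.5742 0.4435 0.0112] [ 0.1996 -0.1073 -0.0013] [0.5942 0.475  0.6996]
side wrench 0.85 [317.3, 261.5] [0.4518 0.2504 0.0304]
side wheel_top 0.69 [320.2, 259.6] [0.4573 0.25   0.0324]
side nut_top 0.84 [337.4, 236.6] [0.5114 0.2797 0.0392]
side card_box 0.93 [362.8, 191.8] [0.6436 0.3848 0.0299]
side tape 0.61 [286.1, 207.0] [0.4892 0.4323 0.0189]
0.90   0   0   3   3   3   3  21  30   .   .   .   .  40  18  17   1   6   6   .
0.86   0   0   3   3   3   3  21  38  32   .   .   .  41  17   0   0   2   6   .
0.82   0   0   3  36  30  29  38  38  39  39  40  41  41   4   0   0   0   2   .
0.78   0   0   3  36  36  37  38  36  27  27  20   5   4   4   0   0   0   2   .
0.74   0   0   0   3   3  21  23  25  25  28  29   2   2   2   0   0   0  27  24
0.70   0   0  
[... 500 characters left out ...]
   2   1   4   4   3   1   0   0   0  17  17  17  17
0.42   0   0   0   0   0   0   0   1   1   2   3   3   0   0   0   0   0   0   .
0.38   0   0   0   0   0   0   0   0   0   0   3   3   0   0   0   0   0   .   .
0.34   0   1   0   0   0   0   0   0   0   0   0   3   0   0   0   0   .   .   .
0.30   0   1   1   0   0   0   0   0   0   0   0   0   0   0   0   0   .   .   .
0.26  34  40  40   0   0   0   0   0   0   1   0   0   0   0   0   .   .   .   .
0.22  29  37  42  34  33   0   0   0   1   1   0   0   0   0   .   .   .   .   .
0.18   0  40  42  34  33   0   0   0   1   1   0   0   0   0   .   .   .   .   .
0.14   0   0   0  33   0   0   0   0   1   0   0   0   0   .   .   .   .   .   .
```

View pics/c1.png

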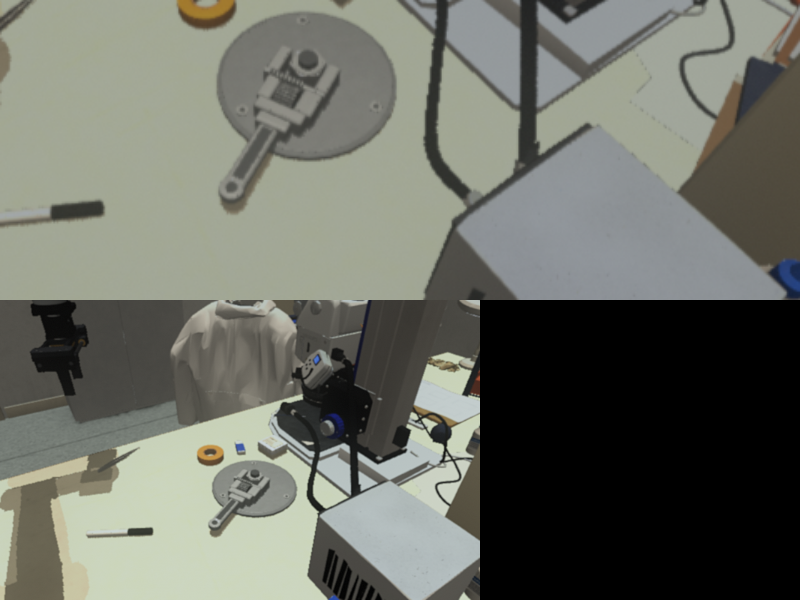

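The wrench points roughly 28° from +x, with the nut near (0.515, 0.278). The cables and column lie beyond it and to the right.

```bash
python3 - <<'E'
from h import *
np.set_printoptions(precision=3,suppress=True)
m=vision.camera_model("wrist");print(np.array(m["mount"]),m["vertical_fov"])
print(tool([.42,.235,.34]))
E
```

```text
[[-0.    -0.952 -0.305  0.084]
 [ 1.    -0.     0.001  0.   ]
 [-0.001 -0.305  0.952  0.02 ]
 [ 0.     0.     0.     1.   ]] 61.04215560158825
[315.152 261.22   64.756]
```

```bash
python3 -m creep '[[-1,315,261,0,0,0,-48],[-1,315,261,30,0,0,-48],[-1,315,261,65,0,0,-48],[-1,315,261,65,0,0,-48],[-1,315,261,65,0,0,-48],[-1,315,261,65,0,0,-48],[-1,315,261,65,0,0,-48],[-1,315,261,65,0,0,-48]]'
python3 - <<'E'
from h import *
print(tool([.42,.235,.34]), r.sense()["ee_rot"])
E
```

```text
time_s: 1.82
tcp_pos: [0.3785, 0.3047, 0.3555]
ee_rot: [[0.88, 0.475, 0.001], [0.475, -0.88, 0.001], [0.001, -0.0, -1.0]]
wrist_force: [0.5, 1.3, 0.6]
gripper_width: 0.478
gripper_force: 0.0
[ 3.33867192 81.03302474 15.46501592] [[ 8.79888209e-01  4.75180187e-01  7.27865792e-04]
 [ 4.75179576e-01 -8.79888409e-01  8.70576291e-04]
 [ 1.05412128e-03 -4.20142855e-04 -9.99999356e-01]]
```

```bash
python3 -m creep '[[-1,4,70,15,0,0,0],[-1,4,70,15,0,0,0],[-1,4,70,15,0,0,0],[-1,4,70,15,0,0,0]]'
python3 - <<'E'
from h import *
np.set_printoptions(precision=4,suppress=True)
a=cam("wrist");cv2.imwrite("pics/w1.png",a[0][:,:,::-1])
print(r.sense()["tcp_pos"])
for t in["wheel_top","nut_top"]:
    for q in vision.find_in("wrist",t)[:2]: print(t,q["conf"],q["uv"],world(a,*q["uv"]),tool(world(a,*q["uv"])))
q=vision.cut_out("wrist","wrench")[0];R=q["region"]
P=cloud(a)
m=R&(P[...,2]>.024)&(P[...,2]<.05);Q=P[m]
rect=cv2.minAreaRect((Q[:,:2]*1000).astype(np.float32));print(q["conf"],rect)
# handle & head centreline
ax=Q[:,:2]-Q[:,:2].mean(0);w,v=np.linalg.eigh(ax.T@ax);print(np.degrees(np.arctan2(v[1,1],v[0,1])))
np.savez("w1.npz",P=P,R=R)
E
```

```text
time_s: 2.15
tcp_pos: [0.4152, 0.2452, 0.3402]
ee_rot: [[0.883, 0.469, -0.0], [0.469, -0.883, -0.0], [-0.0, 0.0, -1.0]]
wrist_force: [-0.1, 0.3, -0.7]
gripper_width: 0.178
gripper_force: 0.0
[0.415  0.2463 0.3406]
wheel_top 0.83 [333.6, 123.0] [0.4736 0.2667 0.0396] [ 60.8642  10.4868 301.2152]
nut_top 0.6 [339.1, 54.0] [0.5198 0.2874 0.0474] [111.378   14.6383 293.5734]
0.78 ((445.154052734375, 250.2666778564453), (196.11441040039062, 75.79552459716797), 28.29793930053711)
-152.88172655596622
```

View pics/w1.png

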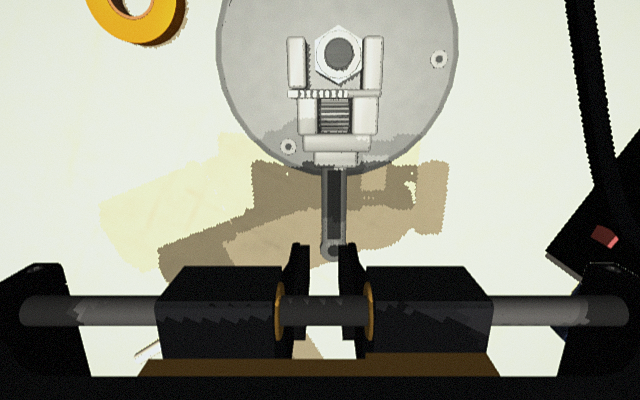

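The wrist picture shows the wrench upright: wheel at (334,115), nut at (339,54), with a gap between the left (moving) jaw and the nut. The tool's x is already aligned with the wrench.

```bash
python3 -m creep '[[-1,51,10.5,40,0,0,0],[-1,51,10.5,80,0,0,0],[-1,51,10.5,110,0,0,0],[-1,51,10.5,112,0,0,0],[-1,51,10.5,114,0,0,0],[-1,51,10.5,114,0,0,0],[-1,51,10.5,114,0,0,0],[-1,51,10.5,114,0,0,0]]'
python3 - <<'E'
from h import *
print(tool([.4736,.2667,.039]),r.sense()["wrist_force"])
E
```

```text
time_s: 3.02
tcp_pos: [0.4647, 0.2622, 0.229]
ee_rot: [[0.881, 0.473, 0.004], [0.473, -0.881, 0.003], [0.005, -0.001, -1.0]]
wrist_force: [-0.5, -0.5, 0.2]
gripper_width: 0.003
gripper_force: 0.0
[  9.08042775   0.46542281 190.01100524] [-0.45886788 -0.47718046  0.24544201]
```

```bash
python3 -m creep '[[-1,0,0,3,0,0,0],[-1,0,0,5,0,0,0],[-1,0,0,5,0,0,0]]';python3 -m creep '[[-1,0,0,1,0,0,0],[-1,0,0,1,0,0,0]]';python3 -m creep '[[-1,0,0,1,0,0,0],[-1,0,0,1,0,0,0]]'
```

```text
time_s: 3.27
tcp_pos: [0.4643, 0.2613, 0.2218]
ee_rot: [[0.882, 0.471, 0.0], [0.471, -0.882, 0.001], [0.001, -0.0, -1.0]]
wrist_force: [0.6, -0.5, 0.1]
gripper_width: 0.006
gripper_force: 0.0
time_s: 3.43
tcp_pos: [0.4645, 0.2613, 0.2204]
ee_rot: [[0.882, 0.471, -0.0], [0.471, -0.882, -0.0], [-0.0, 0.0, -1.0]]
wrist_force: [-0.6, -1.0, -0.2]
gripper_width: 0.003
gripper_force: 0.0
time_s: 3.6
tcp_pos: [0.4647, 0.2615, 0.2195]
ee_rot: [[0.882, 0.472, 0.0], [0.472, -0.882, 0.0], [0.0, 0.0, -1.0]]
wrist_force: [-0.2, 0.3, 2.2]
gripper_width: 0.004
gripper_force: 0.8
```

```bash
python3 -m creep '[[-1,1.5,0,0,0,0,0],[-1,3,0,0,0,0,0]]';python3 -m creep '[[-1,1.5,0,0,0,0,0],[-1,3,0,0,0,0,0]]'
```

```text
time_s: 3.77
tcp_pos: [0.4669, 0.2625, 0.2193]
ee_rot: [[0.882, 0.471, -0.002], [0.471, -0.882, -0.001], [-0.002, 0.0, -1.0]]
wrist_force: [-2.0, -0.7, 3.3]
gripper_width: 0.004
gripper_force: 2.0
time_s: 3.93
tcp_pos: [0.4695, 0.2639, 0.2193]
ee_rot: [[0.882, 0.471, -0.002], [0.471, -0.882, -0.001], [-0.002, 0.0, -1.0]]
wrist_force: [-4.8, -1.8, 5.9]
gripper_width: 0.004
gripper_force: 3.5
```

```bash
python3 -m creep '[[-1,2,0,0,0,0,0],[-1,4,0,0,0,0,0],[-1,6,0,0,0,0,0]]';python3 -m creep '[[-1,2,0,0,0,0,0],[-1,4,0,0,0,0,0],[-1,6,0,0,0,0,0]]'
```

```text
time_s: 4.18
tcp_pos: [0.4741, 0.2665, 0.2206]
ee_rot: [[0.882, 0.472, -0.004], [0.472, -0.882, -0.003], [-0.005, 0.001, -1.0]]
wrist_force: [-7.9, -2.6, 19.2]
gripper_width: 0.002
gripper_force: 10.1
time_s: 4.43
tcp_pos: [0.4814, 0.2702, 0.2213]
ee_rot: [[0.881, 0.472, 0.003], [0.472, -0.881, 0.001], [0.003, 0.0, -1.0]]
wrist_force: [-1.8, -2.3, 11.2]
gripper_width: 0.002
gripper_force: 5.4
```

```bash
python3 -m creep '[[-1,0,0,-12,0,0,0],[-1,-20,0,-12,0,0,0],[-1,-21,0,-12,0,0,0],[-1,-21,0,-12,0,0,0]]'
python3 - <<'E'
from h import *
a=cam("wrist")
o=cv2.resize(a[0],(800,500));cv2.imwrite("pics/w2.png",o[:,:,::-1])
for t in["wheel_top","nut_top"]:
    for q in vision.find_in("wrist",t)[:1]: print(t,q["conf"],q["uv"],world(a,*q["uv"]),tool(world(a,*q["uv"])))
E
```

```text
time_s: 4.77
tcp_pos: [0.4618, 0.2599, 0.2313]
ee_rot: [[0.882, 0.472, 0.0], [0.472, -0.882, 0.0], [0.001, -0.0, -1.0]]
wrist_force: [0.5, 0.5, -0.3]
gripper_width: 0.005
gripper_force: 0.0
wheel_top 0.84 [327.5, 190.2] [0.49308131 0.27409818 0.03388444] [ 33.21322484   2.40584931 197.44025549]
nut_top 0.77 [327.5, 132.3] [0.52158228 0.28965661 0.04754802] [ 65.67860407   2.13305502 183.72759423]
```

View pics/w2.png

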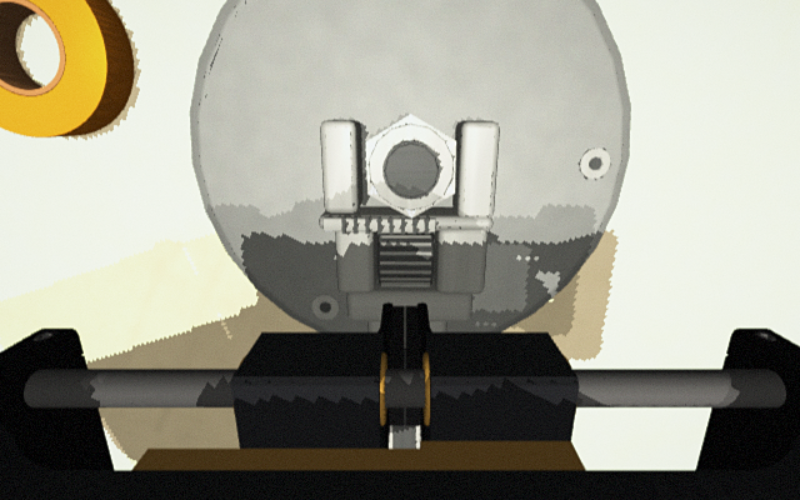

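The moving jaw has closed about half-way: in the picture the left gap is about 5 px and the mouth spans 360 to 457. Next stroke.

```bash
python3 -m creep '[[-1,2,0,11,0,0,0],[-1,4,0,11.2,0,0,0],[-1,6,0,11.2,0,0,0],[-1,8,0,11.2,0,0,0],[-1,10,0,11.2,0,0,0]]';python3 -m creep '[[-1,2,0,0,0,0,0],[-1,4,0,0,0,0,0],[-1,6,0,0,0,0,0]]';python3 -m creep '[[-1,2,0,0,0,0,0],[-1,4,0,0,0,0,0],[-1,6,0,0,0,0,0]]'
```

```text
time_s: 5.33
tcp_pos: [0.4702, 0.2642, 0.2196]
ee_rot: [[0.882, 0.471, -0.003], [0.471, -0.882, -0.003], [-0.004, 0.001, -1.0]]
wrist_force: [-5.3, -2.0, 4.5]
gripper_width: 0.005
gripper_force: 3.1
time_s: 5.58
tcp_pos: [0.4762, 0.2676, 0.2214]
ee_rot: [[0.881, 0.472, 0.001], [0.472, -0.881, -0.0], [0.001, 0.001, -1.0]]
wrist_force: [-1.1, -1.6, 6.1]
gripper_width: 0.002
gripper_force: 2.8
time_s: 5.83
tcp_pos: [0.4818, 0.2704, 0.2214]
ee_rot: [[0.882, 0.472, 0.001], [0.472, -0.882, 0.0], [0.001, 0.0, -1.0]]
wrist_force: [-1.6, -2.3, 6.3]
gripper_width: 0.006
gripper_force: 3.0
```

```bash
python3 -m creep '[[-1,0,0,-11,0,0,0],[-1,-20,0,-11,0,0,0],[-1,-21,0,-10,0,0,0],[-1,-20,0,-1,0,0,0],[-1,-18,0,0,0,0,0],[-1,-16,0,0,0,0,0],[-1,-14,0,0,0,0,0],[-1,-12,0,0,0,0,0]]';python3 -m creep '[[-1,2,0,0,0,0,0],[-1,4,0,0,0,0,0],[-1,6,0,0,0,0,0]]';python3 -m creep '[[-1,2,0,0,0,0,0],[-1,4,0,0,0,0,0],[-1,6,0,0,0,0,0]]'
```

```text
time_s: 6.5
tcp_pos: [0.4704, 0.2644, 0.2195]
ee_rot: [[0.882, 0.471, -0.003], [0.471, -0.882, -0.003], [-0.004, 0.001, -1.0]]
wrist_force: [-5.4, -0.4, 6.7]
gripper_width: 0.003
gripper_force: 4.0
time_s: 6.75
tcp_pos: [0.4765, 0.2678, 0.2214]
ee_rot: [[0.882, 0.472, 0.001], [0.472, -0.882, -0.0], [0.001, 0.0, -1.0]]
wrist_force: [-3.0, -0.8, 6.4]
gripper_width: 0.005
gripper_force: 3.2
time_s: 7.0
tcp_pos: [0.4819, 0.2708, 0.2214]
ee_rot: [[0.882, 0.472, 0.001], [0.472, -0.882, 0.001], [0.001, 0.0, -1.0]]
wrist_force: [-2.5, -0.3, 7.0]
gripper_width: 0.006
gripper_force: 3.6
```

```bash
python3 -m creep '[[-1,0,0,-11,0,0,0],[-1,-20,0,-11,0,0,0],[-1,-21,0,-10,0,0,0],[-1,-21,0,-10,0,0,0]]'
python3 - <<'E'
from h import *
a=cam("wrist")
o=cv2.resize(a[0][70:220,200:440],(800,500),interpolation=cv2.INTER_CUBIC);cv2.imwrite("pics/w3.png",o[:,:,::-1])
E
python3 -m creep '[[-1,2,0,10.2,0,0,0],[-1,4,0,10.5,0,0,0],[-1,6,0,10.5,0,0,0],[-1,8,0,10.5,0,0,0]]';python3 -m creep '[[-1,2,0,0,0,0,0],[-1,4,0,0,0,0,0],[-1,6,0,0,0,0,0]]';python3 -m creep '[[-1,2,0,0,0,0,0],[-1,4,0,0,0,0,0],[-1,6,0,0,0,0,0]]'
```

```text
time_s: 7.33
tcp_pos: [0.4628, 0.2604, 0.2302]
ee_rot: [[0.882, 0.472, 0.0], [0.472, -0.882, 0.0], [0.001, -0.0, -1.0]]
wrist_force: [0.3, 0.7, -0.2]
gripper_width: 0.003
gripper_force: 0.0
time_s: 7.72
tcp_pos: [0.4692, 0.2636, 0.2185]
ee_rot: [[0.882, 0.471, -0.005], [0.471, -0.882, -0.004], [-0.006, 0.001, -1.0]]
wrist_force: [-6.5, -2.3, 3.5]
gripper_width: 0.004
gripper_force: 3.4
time_s: 7.97
tcp_pos: [0.4733, 0.2658, 0.2199]
ee_rot: [[0.882, 0.471, -0.007], [0.471, -0.882, -0.006], [-0.009, 0.002, -1.0]]
wrist_force: [-12.7, -2.1, 18.2]
gripper_width: 0.005
gripper_force: 10.5
time_s: 8.22
tcp_pos: [0.4789, 0.2691, 0.2212]
ee_rot: [[0.882, 0.472, -0.005], [0.472, -0.882, -0.004], [-0.007, 0.001, -1.0]]
wrist_force: [-14.2, -2.6, 19.1]
gripper_width: 0.005
gripper_force: 9.5
```

View pics/w3.png

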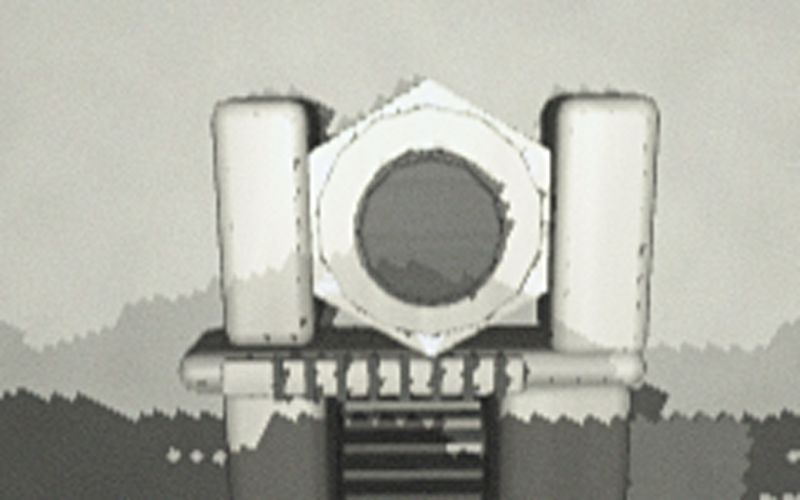

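The third stroke left the jaws touching the nut (faces at about 310 and 550). The fourth met firm resistance, 14 N tangential against about 2.5 N before, so the jaw is snug. Next I lift off and go to the handle's -y side, turning the hand to stay clear of the cables.

```bash
python3 -m creep '[[-1,0,0,-15,0,0,0],[-1,-25,15,-50,0,0,7],[-1,-97,45,-60,0,0,30],[-1,-97,45,-60,0,0,30],[-1,-97,45,-60,0,0,30],[-1,-97,45,-60,0,0,30],[-1,-97,45,-60,0,0,30]]'
python3 - <<'E'
from h import *
np.set_printoptions(precision=4,suppress=True)
a=cam("wrist")
cv2.imwrite("pics/w4.png",a[0][:,:,::-1])
R=vision.cut_out("wrist","wrench")[0]["region"];P=cloud(a);Q=P[R&(P[...,2]>.02)&(P[...,2]<.045)]
n=world(a,*vision.find_in("wrist","nut_top")[0]["uv"]);print("nut",n)
N=np.array([.518,.289]);t=np.radians(28.1);e=np.array([np.cos(t),np.sin(t)]);f=np.array([-e[1],e[0]])
L=np.c_[(Q[:,:2]-N)@e,(Q[:,:2]-N)@f]
for x in np.arange(-.18,.02,.01):
    m=abs(L[:,0]-x)<.005
    if m.sum()>5: print("%.3f"%x,np.percentile(L[m,1],[2,50,98]),m.sum())
print(r.sense()["tcp_pos"],tool([.395,.225,.02]))
E
```

```text
time_s: 8.8
tcp_pos: [0.4164, 0.1844, 0.2806]
ee_rot: [[0.999, -0.033, 0.003], [-0.033, -0.999, 0.002], [0.002, -0.002, -1.0]]
wrist_force: [-0.1, 1.1, 1.1]
gripper_width: 0.001
gripper_force: 0.0
nut [0.5192 0.2826 0.0472]
-0.160 [-0.0145 -0.0084  0.0031] 190
-0.150 [-0.0133 -0.0041  0.008 ] 380
-0.140 [-0.0131 -0.0039  0.0081] 388
-0.130 [-0.0128 -0.0036  0.0084] 394
-0.120 [-0.0126 -0.0032  0.0087] 407
-0.110 [-0.0123 -0.0031  0.009 ] 424
-0.100 [-0.0121 -0.0026  0.0091] 431
-0.090 [-0.0119 -0.0023  0.0096] 451
-0.080 [-0.02   -0.003   0.0158] 727
-0.070 [-0.0299 -0.0032  0.0236] 1026
-0.060 [-0.0305 -0.0045  0.0256] 1333
-0.050 [-0.0352 -0.0047  0.0289] 1584
-0.040 [-0.035  -0.0064  0.0292] 1647
-0.030 [-0.0347 -0.0035  0.0318] 1733
-0.020 [-0.0363 -0.0063  0.0353] 1495
-0.010 [-0.0364 -0.0229  0.0289] 916
0.000 [-0.0361 -0.0244  0.0294] 844
0.010 [-0.0358 -0.0241  0.0294] 884
[0.4166 0.1849 0.2798] [-23.0393 -39.2564 259.7597]
```

View pics/w4.png

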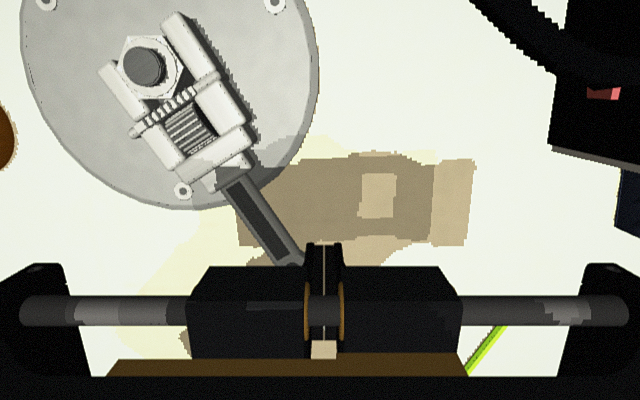

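The picture shows the wrench closed on the nut (nut at 145,68) and the handle running to (290,262), with the fingers (323,260) on its right side. Descend, then compute the arc.

```bash
python3 -m creep '[[-1,0,0,30,0,0,0],[-1,0,0,60,0,0,0],[-1,0,0,85,0,0,0],[-1,0,0,88,0,0,0],[-1,0,0,88,0,0,0],[-1,0,0,88,0,0,0]]'
cat > arc.py <<'E'
from h import *
import sys
s=r.sense();R=np.array(s["ee_rot"]);p=np.array(s["tcp_pos"]);N=np.array([.519,.287])
q=p[:2]-N;rad=np.hypot(*q);a=np.degrees(np.arctan2(q[1],q[0]))%360
print("rad",rad,"ang",a)
for d in map(float,sys.argv[1:]):
    b=np.radians(a-d);w=np.array([*(N+rad*np.array([np.cos(b),np.sin(b)])),p[2]])
    print(d,np.round(R.T@(w-p)*1000,1))
E
python3 arc.py 3 6 9 12 15 18 21 24 27 30 33 36 39 42 45 48 51 54
```

```text
time_s: 9.45
tcp_pos: [0.4168, 0.1851, 0.1922]
ee_rot: [[0.999, -0.032, 0.001], [-0.032, -0.999, 0.0], [0.001, -0.0, -1.0]]
wrist_force: [0.5, -0.9, -0.2]
gripper_width: 0.006
gripper_force: 0.0
rad 0.1443233087812653 ang 224.8978776058955
3.0 [-5.4 -5.3 -0. ]
6.0 [-10.4 -10.9  -0. ]
9.0 [-15.2 -16.8  -0. ]
12.0 [-19.7 -22.9  -0. ]
15.0 [-23.8 -29.2  -0. ]
18.0 [-27.6 -35.7  -0. ]
21.0 [-31.1 -42.4  -0. ]
24.0 [-34.2 -49.3  -0. ]
27.0 [-36.9 -56.4  -0. ]
30.0 [-39.3 -63.6  -0. ]
33.0 [-41.3 -70.8  -0. ]
36.0 [-42.8 -78.2  -0. ]
39.0 [-44.1 -85.7  -0. ]
42.0 [-44.9 -93.2  -0. ]
45.0 [ -45.3 -100.7    0. ]
48.0 [ -45.3 -108.3    0. ]
51.0 [ -45.  -115.8    0. ]
54.0 [ -44.2 -123.4    0. ]
```

```bash
python3 -m creep '[[-1,-2.7,-2.6,0,0,0,0],[-1,-5.4,-5.3,0,0,0,0],[-1,-8,-8,0,0,0,0],[-1,-10.4,-10.9,0,0,0,0]]';python3 -m creep '[[-1,-2.4,-3,0,0,0,0],[-1,-4.8,-6,0,0,0,0],[-1,-7,-9,0,0,0,0],[-1,-9.3,-12,0,0,0,0]]'
```

```text
time_s: 9.78
tcp_pos: [0.4058, 0.1961, 0.1926]
ee_rot: [[0.999, -0.032, 0.001], [-0.032, -0.999, 0.001], [0.001, -0.001, -1.0]]
wrist_force: [0.0, 0.6, -1.1]
gripper_width: 0.004
gripper_force: 0.0
time_s: 10.12
tcp_pos: [0.397, 0.2083, 0.1918]
ee_rot: [[0.999, -0.032, 0.0], [-0.032, -0.999, 0.0], [0.0, -0.0, -1.0]]
wrist_force: [1.4, -2.3, -0.1]
gripper_width: 0.005
gripper_force: 0.8
```

```bash
python3 -m creep '[[-1,-2,-3.1,0,0,0,0],[-1,-4.1,-6.3,0,0,0,0],[-1,-6,-9.5,0,0,0,0],[-1,-7.9,-12.8,0,0,0,0],[-1,-9.6,-16.1,0,0,0,0],[-1,-11.4,-19.5,0,0,0,0],[-1,-13,-23,0,0,0,0],[-1,-14.5,-26.4,0,0,0,0]]';python3 -m creep '[[-1,-1.3,-3.5,0,0,0,0],[-1,-2.7,-7.1,0,0,0,0],[-1,-4,-10.7,0,0,0,0],[-1,-5.1,-14.3,0,0,0,0],[-1,-6.1,-18,0,0,0,0],[-1,-7.1,-21.5,0,0,0,0],[-1,-7.9,-25.2,0,0,0,0],[-1,-8.6,-28.9,0,0,0,0]]'
cat > ang.py <<'E'
from h import *
a=cam("wrist");P=cloud(a)
R=vision.cut_out("wrist","wrench")[0]["region"];Q=P[R&(P[...,2]>.02)&(P[...,2]<.035)][:,:2]
N=np.array([.519,.287]);D=Q-N;d=np.hypot(*D.T);
x=[];y=[]
H=D[(d>.085)&(d<.15)]
c=H.mean(0);print("mean dir",np.degrees(np.arctan2(-c[1],-c[0])),len(H))
vx=cv2.fitLine(H.astype(np.float32),cv2.DIST_L2,0,1e-4,1e-4).ravel();print("line",np.degrees(np.arctan(vx[1]/vx[0])))
import sys
cv2.imwrite("pics/%s.png"%sys.argv[1],a[0][:,:,::-1])
E
python3 ang.py w5;python3 arc.py
```

```text
time_s: 10.78
tcp_pos: [0.3833, 0.2351, 0.1916]
ee_rot: [[0.999, -0.033, -0.0], [-0.033, -0.999, -0.0], [-0.0, 0.0, -1.0]]
wrist_force: [2.4, -1.4, 0.1]
gripper_width: 0.003
gripper_force: 0.8
time_s: 11.45
tcp_pos: [0.3757, 0.2643, 0.1916]
ee_rot: [[0.999, -0.033, -0.0], [-0.033, -0.999, -0.0], [-0.0, 0.0, -1.0]]
wrist_force: [1.0, -2.0, -1.0]
gripper_width: 0.009
gripper_force: 0.8
mean dir 0.46420236826365197 5347
line 4.2297654
rad 0.14496386316556542 ang 188.87434394702103
```

View pics/w5.png

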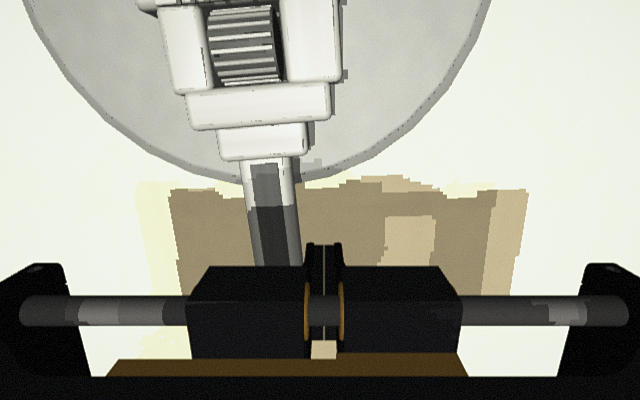

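The head edges in the picture tilt about 6° from the tool axis, which agrees with a wrench angle of about 4°, so it has turned about 25°. About 20° more to go.

```bash
python3 arc.py 2 4 6 8 10 12 14 16 18 19.5
```

```text
rad 0.14496386316556542 ang 188.87434394702103
2.0 [-0.9 -5.   0. ]
4.0 [ -1.5 -10.    0. ]
6.0 [ -2. -15.   0.]
8.0 [ -2.4 -20.1   0. ]
10.0 [ -2.5 -25.1   0. ]
12.0 [ -2.5 -30.2   0. ]
14.0 [ -2.3 -35.3   0. ]
16.0 [ -1.9 -40.3   0. ]
18.0 [ -1.4 -45.3   0. ]
19.5 [ -0.8 -49.1   0. ]
```

```bash
python3 -m creep '[[-1,-1,-5,0,0,0,0],[-1,-1.5,-10,0,0,0,0],[-1,-2,-15,0,0,0,0],[-1,-2.4,-20,0,0,0,0],[-1,-2.5,-25,0,0,0,0],[-1,-2.5,-30,0,0,0,0],[-1,-2.3,-35,0,0,0,0],[-1,-2,-40,0,0,0,0]]'; python3 -m creep '[[-1,0.4,-4,0,0,0,0],[-1,0.9,-7,0,0,0,0],[-1,1,-8.5,0,0,0,0],[-1,1,-8.5,0,0,0,0],[-1,1,-8.5,0,0,0,0],[-1,1,20,0,0,0,0],[-1,1,20,-40,0,0,0]]';python3 -m creep '[[-1,0,10,-40,0,0,0],[-1,0,10,-80,0,0,0],[-1,0,10,-110,0,0,0],[-1,0,10,-110,0,0,0],[-1,0,10,-110,0,0,0]]'
python3 ang.py w6
```

```text
time_s: 12.22
tcp_pos: [0.3751, 0.3045, 0.1916]
ee_rot: [[0.999, -0.033, -0.0], [-0.033, -0.999, -0.0], [-0.0, 0.0, -1.0]]
wrist_force: [1.4, -2.4, -0.3]
gripper_width: 0.008
gripper_force: 0.9
time_s: 12.8
tcp_pos: [0.3728, 0.2789, 0.2257]
ee_rot: [[0.999, -0.037, -0.013], [-0.037, -0.999, -0.015], [-0.012, 0.015, -1.0]]
wrist_force: [-0.1, 0.3, 0.3]
gripper_width: 0.007
gripper_force: 0.0
time_s: 13.22
tcp_pos: [0.3753, 0.2743, 0.344]
ee_rot: [[0.999, -0.033, 0.004], [-0.033, -0.999, 0.006], [0.004, -0.006, -1.0]]
wrist_force: [0.6, -0.1, -0.3]
gripper_width: 0.005
gripper_force: 0.0
mean dir -19.630985235761415 1911
line -16.439
```

View pics/w6.png

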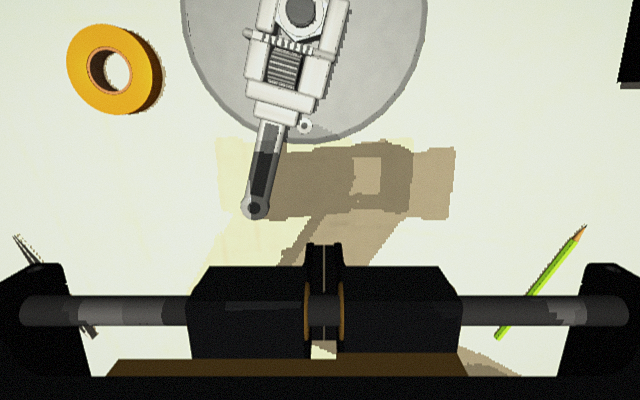

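The wrench now points about -15°, so it has turned about 45°. The tape is undisturbed at (113,68). One close look at the jaws on the nut.

```bash
python3 -m creep '[[-1,40,0,0,0,0,0],[-1,80,-10,20,0,0,0],[-1,80,-10,40,0,0,0],[-1,80,-10,40,0,0,0],[-1,80,-10,40,0,0,0],[-1,80,-10,40,0,0,0]]'
python3 - <<'E'
from h import *
a=cam("wrist");q=vision.find_in("wrist","nut_top")[0]["uv"];print(q,world(a,*q))
u,v=map(int,q);c=a[0][max(0,v-80):v+80,max(0,u-110):u+110]
cv2.imwrite("pics/w7.png",cv2.resize(c,None,fx=3.6,fy=3.6,interpolation=cv2.INTER_CUBIC)[:,:,::-1])
E
python3 ang.py w8
```

```text
time_s: 13.82
tcp_pos: [0.4551, 0.2814, 0.3011]
ee_rot: [[0.999, -0.032, -0.001], [-0.032, -0.999, -0.002], [-0.001, 0.002, -1.0]]
wrist_force: [0.8, 0.0, -0.0]
gripper_width: 0.006
gripper_force: 0.0
[311.0, 117.5] [0.5243242  0.28670886 0.04804348]
mean dir -20.33632161716248 1078
line -21.081348
```

View pics/w7.png

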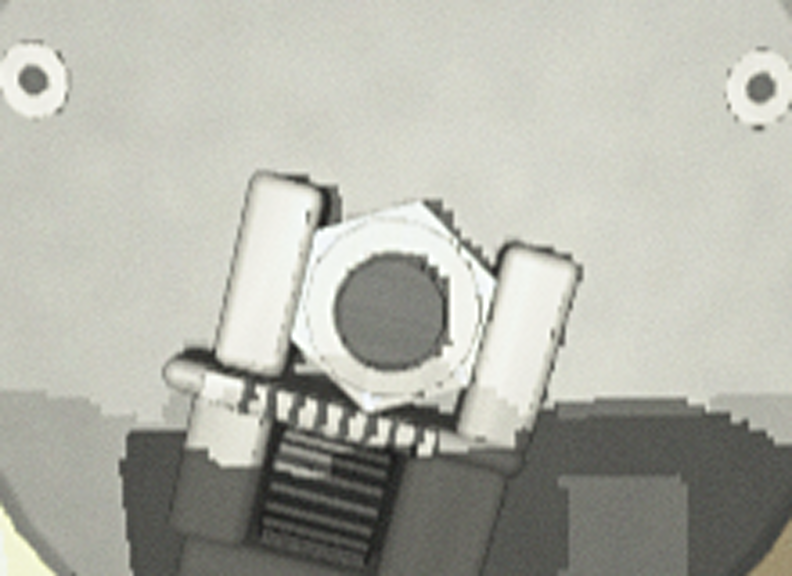

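The nut's vertex axis now stands at about -16°, from about +29° at the start, so it has turned about 45°. Both jaws bear on its flats and the robot touches nothing, so I am handing in.

```bash
python3 -c "
from station import r
print(r.finish_job())"
```

```text
the job is handed in; nothing more can be done
None
```

I rolled the jaw closed until it was snug on the nut, then turned the nut about 45° clockwise (measured from the camera images). The wrench is left closed on the nut and the job is handed in; the tape roll looked unmoved in the later pictures, but I did not re-check the box or eraser, which the arm never went near.

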